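# Load a parcel into the lift-lid drop box

## Task

The parcel waiting on the drop box's loading shelf has to go into the box. Raise the lid until the stay at its left side locks and holds it up by itself, slide the parcel off the shelf into the box, then release the stay with its red tab so that the lid comes down and the box ends fully closed. Leave the loose things beside the box alone.

Things in the scene. Friction and masses are not known exactly. Their poses are not given: they have to be found in the camera images.
- dropbox: Dark grey steel drop box fixed to the table, 255 mm long (its x), 180 mm wide (y), rim 110 mm high; light grey lid, ball knob, red tab at its left. Origin on the table under the middle of the front edge of the bin's mouth; x points from loading shelf to bin (away from the robot), y left, z up. Shelf: x -105 to 0 mm. Bin: x 6 to 144 mm, 168 mm wide inside, floor at z = 11 mm.
- shelf_edge (a point): Middle of the edge where the flat aluminium shelf (z = 110 mm in the dropbox frame, 105 mm deep, with guides 13 mm high and 168 mm apart at its sides) meets the bin's mouth: x = 0. The bin's front wall is level with the shelf and 6 mm thick; the closed lid lies just behind the edge, its top at z = 122 mm.
- lid_hinge (a point): Middle of the lid's hinge axis, which lies along the box's y at the rear: x = 150 mm, y = 0, z = 114 mm in the dropbox frame. The lid reaches from it to x = 0.
- lid (a joint): Lid angle in rad: 0 closed, grows as it is raised, hard stop 1.32. 0.3 to 0.45 kg; let go, it sinks softly on a damper (2 to 3 s). At 1.19 a sprung pawl at the left snaps under a tooth of the lid's quadrant, which takes a newton or two more just before. Raise it to the stop and let go: it settles at 1.19 and stays up.
- pawl (a joint): Turn of the stay's pawl in rad: 0 at rest (also when locked), pushed out while the tooth goes by, 0.36 with its red tab pressed fully down; a spring brings it back. From about 0.25 the raised lid is free and starts to sink by itself; the tab may be let go once the lid is below 1.0.
- lid_knob (a point): Centre of the black ball knob, 34 mm diameter, on a thin stem near the lid's front edge: 130 mm in front of the hinge, 37 mm above it when closed (29 mm over the lid's top). The ball swivels freely on its stem about the box's y: gripped from above with the fingers closing along that y, the tool can stay upright while the lid swings.
- tab_top (a point): Middle of the top of the red thumb tab, 30 mm (x) by 44 mm (y), outside the left wall: x = 35, y = 122, z = 100 mm in the dropbox frame. It turns about the pawl's pivot at x = 90, z = 68 mm: pressed down with 1 to 3 N (stop at the end) it sinks about 20 mm and moves some 14 mm towards the shelf side.
- parcel: Small brown taped carton, 75 mm (its x) by 112 mm (its y) by 47 mm high, 0.1 to 0.2 kg, lying on the shelf with its long side across. Origin in the middle of its underside, z up.
- knife: Blue snap-off knife, 158 mm long, flat on the table; origin under its middle. Bystander.
- small_parcel: Small brown carton 55 x 76 x 30 mm on the table; origin under its centre. Bystander.

How it is judged (in metres and radians):
On the way, in this order (a step that is already met when the one before it is completed fails the run):
1. the lid stands open, held by its locked stay alone (value of joint lid above 1.15 rad and value of joint pawl below 0.08 rad and contact force between dropbox and the fingers below 0.5 N), for 0.3 s.
2. the parcel lies in the box under the still open lid (value of joint lid above 1.1 rad and x of parcel in the frame of dropbox above 0 m and z of parcel in the frame of dropbox below 0.08 m), for 0.2 s.
At the end, for the whole second after the job is handed in: The lid is shut (under 0.03 rad) with the pawl at rest (under 0.08 rad), the parcel lies still inside the bin below the lid, and no bystander has moved more than 30 mm (value of joint lid below 0.03 rad and value of joint pawl below 0.08 rad and x of parcel in the frame of dropbox between 0 and 0.15 m and y of parcel in the frame of dropbox between -0.09 and 0.09 m and z of parcel in the frame of dropbox below 0.09 m and linear speed of parcel below 0.02 m/s); the robot touches nothing.
It fails at once if a loose thing beside the box was moved more than 30 mm (distance of any of knife, small_parcel from where it was at the start of the episode above 0.03 m).
It also fails if it takes over 51 s, if anything falls off the work surface, if the arm or the gripper's body presses on something with over 40 N, if the wrist force passes 120 N, or if a joint passes its speed limit or range.

## Robot

A 7-joint arm with a two-finger parallel gripper is mounted at the origin on the work surface; the furniture and walls round the work are solid. World frame = base frame: x ahead of the robot, y to its left, z up, the work surface at z = 0. Lengths are in mm, angles in rad, forces in N, time in s.
With the tool pointing down it reaches from about 400 to 850 mm from the base axis. Payload 4.5 kg.
Tool frame: the origin (TCP) lies midway between the tips of the shut fingers; the grasp point (between the pads) lies 19 mm behind it; z points along the fingers, y is the line along which they close (so a half turn about z gives the same grasp; the last joint's range is limited). The gripper opens to 88 mm and grips with 3 to 60 N. Pads are 18 mm wide; open, the fingers measure 123 mm over their backs; the gripper's body (75 mm by 187 mm) begins 45 mm behind the grasp point.
Start: joints at [-1.126, 0.689, -0.195, 1.565, 0.157, 0.902, -0.215], TCP at [249.573, 573.033, 238.743] pointing down, gripper open.
Joint ranges: [-3.01, 3.01], [-0.46, 2.08], [-1.47, 1.51], [0.13, 2.56], [-1, 4.14], [0.04, 2.09], [-2.66, 2.66]. Speed limits (rad/s): [2.57, 2.57, 3.14, 3.14, 3.14, 3.14, 3.14].

## Interface

Orientations are given as a unit quaternion [x, y, z, w].
In Python, from plant import r, optics, workorder gives the robot as it stands (r), with the cameras (optics) and the job (workorder). Calls block until the motion is done:
- r.move_pose(position, orientation): joint-space move of the TCP to a pose.
- r.move_l(position, rot=None, feed=150): straight line of the TCP; rot=None keeps the orientation; feed is the mean speed in mm/s.
- r.move_j(angles): joint-space move.
- r.move_gripper(opening, effort=None): finger opening in mm; effort is the grip in N (None keeps the last); returns when the fingers have stopped.
- r.dwell(seconds).
- r.inverse_kinematics(position, orientation): joint angles nearest the present ones, or None.
- r.get_obs(): the state.
- optics.snapshot(name): name is "side" or "top"; returns a dict with "img" (384x512x3 uint8, blue, green, red), "fx", "fy", "cx", "cy" (pixels), "world_to_cam" (4x4, takes a point from world to camera coordinates). Camera axes: x right, y down, z forward; pixel columns grow to the right and rows downward; lengths in mm; the calibration is good to about 2 mm. A picture is of the moment at which its call begins. There is no depth.
A pose or a line that the arm cannot do raises r.IKError and nothing moves.
- workorder.finish_job(): hands the job in; it is judged then, once.
The state is a dict: "clock": time; "joints": joint angles; "dq": joint speeds; "effort": joint torques, N m; "eef_pos": TCP position; "ee_rot": TCP orientation; "ft_force": force on the tool from outside, world axes, zero at the start; "torque": the same for the moment, N m; "opening": finger opening in mm; "grasp_force": force on a finger pad.
Only numpy, scipy, OpenCV 4.12 (cv2) and the standard library are available. Lean on these libraries where they do the work, as an engineer would, in place of code of your own. Each camera call takes 0.05 s, during which the arm holds its last target. There are 200 camera calls.

## Working session

There is one attempt and no reset: what is moved stays moved. The work goes in short steps, each a Python script; the robot and the scene stay as the last script left them, time stands still between calls to the robot, and variables do not carry over. Pictures are saved under pics/ and viewed, at most 11 in all, crops included, and the job is handed in when it is done.

```bash
mkdir -p pics; ls
python3 - <<'E'
from plant import r, optics, workorder
import cv2,pickle
d={}
for n in("side","top"):
    s=optics.snapshot(n); d[n]=s; cv2.imwrite(f"pics/{n}0.png",s["img"])
    print(n,s["fx"],s["fy"],s["cx"],s["cy"],s["world_to_cam"])
pickle.dump(d,open("s0.pkl","wb"))
o=r.get_obs();print(o["ee_rot"],o["clock"],o["opening"],o["ft_force"])
E
```

```text
pics
plant.py
side 412.7708343211054 412.7708343211054 255.55680133587018 184.8191676408308 [[ 1.56786725e-01 -9.87568010e-01  1.12848446e-02 -4.50705394e+02]
 [-6.47573879e-01 -1.11422850e-01 -7.53812324e-01  3.21875952e+02]
 [ 7.45698326e-01  1.10879995e-01 -6.56992872e-01  7.40487846e+02]
 [ 0.00000000e+00  0.00000000e+00  0.00000000e+00  1.00000000e+00]]
top 467.6400211188233 467.6400211188233 253.503845044393 191.12711466336555 [[-2.31718714e-02 -9.99641491e-01 -1.34146812e-02 -3.90366972e+02]
 [-9.81475892e-01  2.52992575e-02 -1.89907929e-01  4.73778052e+02]
 [ 1.90179227e-01  8.76566411e-03 -9.81710255e-01  1.10233706e+03]
 [ 0.00000000e+00  0.00000000e+00  0.00000000e+00  1.00000000e+00]]
[ 2.03916963e-01  9.78987843e-01 -8.15143643e-04 -1.06132766e-04] 0.1 87.95461894644755 [ 0.11559421 -0.07175764 -0.3365688 ]
```

View pics/side0.png

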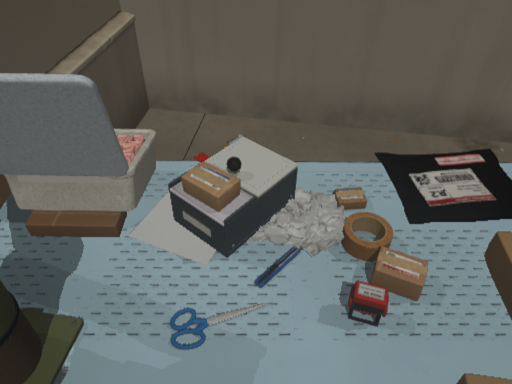

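View pics/top0.png

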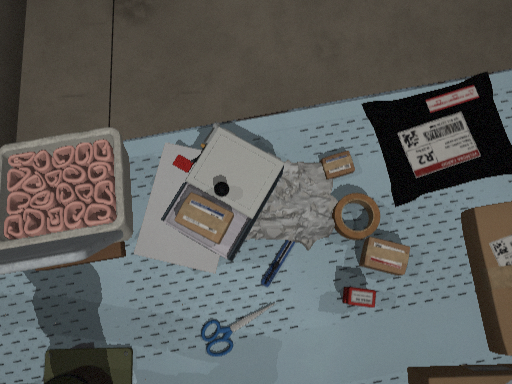

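The box sits at about top (222,190) and side (235,190), rotated roughly −35°. The knob is at top (222,189) and side (234,164), and the red tab at top (183,161). I'll enlarge both views.

Run:
```python
import cv2
a=cv2.imread("pics/top0.png")[115:265,140:300];cv2.imwrite("pics/topc.png",cv2.resize(a,None,fx=4,fy=4,interpolation=cv2.INTER_CUBIC)[:600])
a=cv2.imread("pics/side0.png")[125:255,150:310];cv2.imwrite("pics/sidec.png",cv2.resize(a,None,fx=4,fy=4,interpolation=cv2.INTER_CUBIC))
```

```text
(no output)
```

View pics/topc.png

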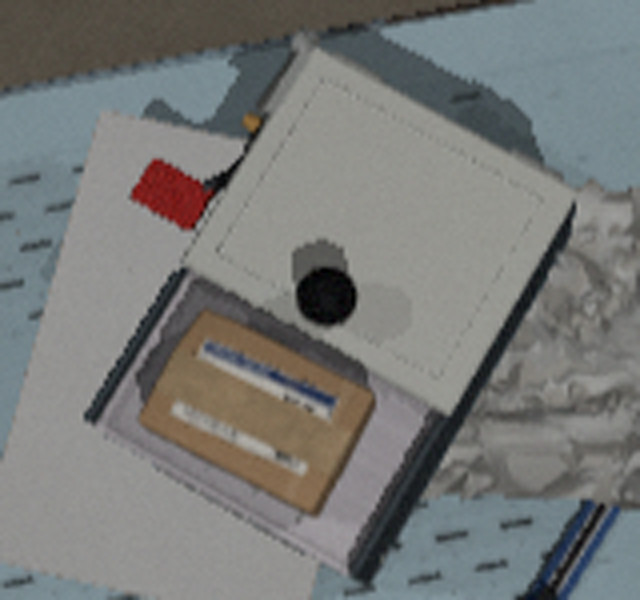

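View pics/sidec.png

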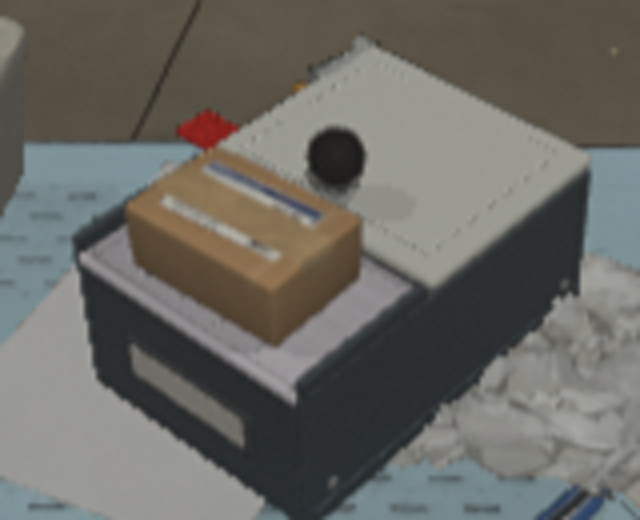

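```bash
cat > fit.py <<'E'
import pickle,numpy as np
from scipy.optimize import least_squares
d=pickle.load(open("s0.pkl","rb")); off={"top":(140,115),"side":(150,125)}
def proj(n,P):
    s=d[n];W=s["world_to_cam"];c=P@W[:3,:3].T+W[:3,3]
    return np.c_[s["fx"]*c[:,0]/c[:,2]+s["cx"],s["fy"]*c[:,1]/c[:,2]+s["cy"]]
def tf(p,P):
    c,s=np.cos(p[2]),np.sin(p[2]);return P@np.array([[c,s,0],[-s,c,0],[0,0,1]])+[p[0],p[1],0]
def fit(obs,p0):
    L=[(n,np.array([o[0] for o in v],float),np.array([o[1] for o in v])/4-.375+off[n]) for n,v in obs.items()]
    f=lambda p:np.concatenate([(proj(n,tf(p,P))-u).ravel() for n,P,u in L])
    q=least_squares(f,p0,loss="soft_l1");print(q.x,np.degrees(q.x[2]),"\n",f(q.x).reshape(-1,2).round(1).tolist());return q.x
B=fit({"top":[((20,0,151),(326,296)),((0,90,122),(184,268)),((0,-90,122),(447,415)),((150,-90,122),(577,203)),((-105,90,123),(93,420)),((-105,-90,123),(362,580)),((35,122,100),(172,194))],
"side":[((20,0,151),(336,157)),((0,-90,122),(427,290)),((150,-90,122),(588,157)),((-105,-90,123),(297,385)),((-105,90,123),(75,238)),((-105,-90,0),(308,518)),((35,122,100),(207,130))]},[550,-100,-.5])
h=[(37.5,56,157),(37.5,-56,157),(-37.5,-56,157),(-37.5,56,157)]
P=fit({"top":list(zip(h,[(207,311),(376,393),(318,514),(143,419)])),"side":list(zip(h+[(-37.5,-56,110)],[(208,152),(362,220),(275,290),(128,207),(278,343)]))},[B[0]-50,B[1],B[2]])
c,s=np.cos(B[2]),np.sin(B[2]);e=P[:2]-B[:2];print("parcel in box",c*e[0]+s*e[1],-s*e[0]+c*e[1],np.degrees(P[2]-B[2]))
E
python3 fit.py
```

```text
[ 432.30744743 -321.32182617  137.68621041] 7888.838753720443 
 [[0.2, 0.5], [-1.5, -1.7], [0.9, 0.3], [0.9, -2.9], [-3.1, -0.2], [-1.5, -0.1], [-0.8, -0.3], [-0.5, 0.7], [1.3, -1.1], [1.1, 0.1], [0.7, 1.1], [-2.0, -0.0], [0.0, 6.1], [0.6, 0.9]]
[ 388.55266236 -293.91289628  137.73548346] 7891.661891673411 
 [[-1.6, -2.4], [1.2, -0.1], [-0.3, 0.4], [-2.0, 0.7], [1.6, -3.0], [1.3, -0.4], [0.1, 0.7], [-2.0, -0.1], [0.4, 3.7]]
parcel in box -51.624306996676246 0.81337641118348 2.823137952968979
```

```bash
sed -i 's/,((-105,-90,0),(308,518))//; s/h+\[(-37.5,-56,110)\]/h/; s/,(278,343)\]/]/' fit.py
sed -i 's/\[550,-100,-.5\]/[432,-321,-.54]/' fit.py
cat > ov.py <<'E'
from fit import *
import cv2
C=[]
box=[[(-105,90,123),(-105,-90,123),(0,-90,123)],[(-105,90,123),(0,90,123)],[(0,90,122),(0,-90,122),(150,-90,122),(150,90,122),(0,90,122)],[(-105,-90,0),(-105,-90,123)],[(-105,90,0),(-105,-90,0),(150,-90,0),(150,-90,110)],[(20,37/2+100,100),(50,118.5,100)],[(20,100,100),(20,144,100),(50,144,100),(50,100,100)],[(20,-5,151),(20,5,151)]]
par=[h+h[:1],[h[1],(37.5,-56,110),(-37.5,-56,110),(-37.5,56,110),h[3]],[h[2],(-37.5,-56,110)]]
for n,(x,y,) in off.items():
    a=cv2.resize(d[n]["img"][y:y+150,x:x+160],None,fx=2.5,fy=2.5,interpolation=cv2.INTER_CUBIC)
    for p,ls,col in((B,box,(0,255,0)),(P,par,(255,0,255))):
        for l in ls:
            u=(proj(n,tf(p,np.array(l,float)))-[x,y]+.5)*2.5
            cv2.polylines(a,[u.round().astype(int)],False,col,1)
    C.append(a)
cv2.imwrite("pics/ov.png",np.hstack(C))
E
python3 ov.py
```

```text
[ 432.00419578 -321.42114396   -0.5439893 ] -31.168290971272032 
 [[0.3, 0.7], [-1.4, -1.5], [1.0, 0.4], [0.9, -2.8], [-3.0, -0.1], [-1.4, 0.0], [-0.8, -0.2], [-0.5, 0.8], [1.3, -1.0], [1.2, 0.2], [0.7, 1.2], [-2.0, 0.1], [0.6, 1.0]]
[ 388.11306449 -294.29724329   -0.49366039] -28.284656888654332 
 [[-1.5, -2.2], [1.4, 0.0], [-0.1, 0.6], [-1.8, 1.0], [1.7, -2.8], [1.5, -0.2], [0.3, 0.9], [-1.9, 0.0]]
parcel in box -51.593553489871844 0.49257709351694245 2.883634082617702
```

View pics/ov.png

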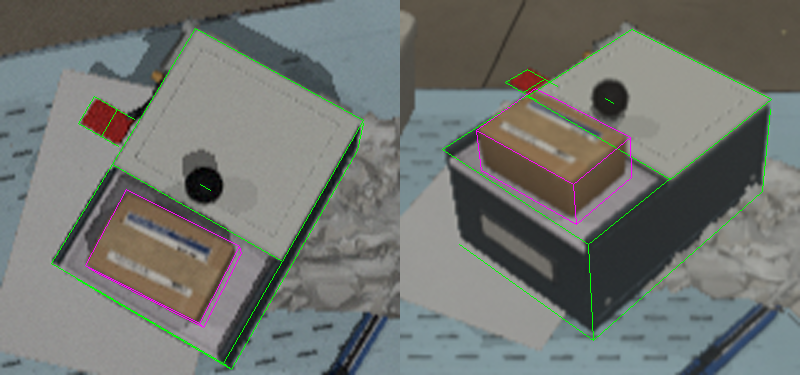

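The box wireframe fits to about 2–3 mm, and the parcel is at box x≈−52, y≈0, yaw ≈3°. Next I'll plan the swing high over the tub's raised lid, checking IK before anything moves.

```bash
cat > h.py <<'E'
import numpy as np
from scipy.spatial.transform import Rotation as R
from plant import r, optics, workorder
BX,BY,YAW=432.0,-321.4,-0.5440
def w(x,y,z):
    c,s=np.cos(YAW),np.sin(YAW); return [BX+c*x-s*y,BY+s*x+c*y,z]
def q(a=0): # tool down, tool y along box y turned by a
    return (R.from_euler("z",YAW+a)*R.from_euler("x",np.pi)).as_quat().tolist()
def knob(t): return 150-135.2*np.cos(.277+t),114+135.2*np.sin(.277+t)
def st(m=""):
    o=r.get_obs();print(m,"t=%.2f"%o["clock"],"tcp",np.round(o["eef_pos"],1),"F",np.round(o["ft_force"],1),"op %.1f"%o["opening"],"gf %.1f"%o["grasp_force"])
E
python3 - <<'E'
from h import *
o=r.get_obs();p=list(o["eef_pos"])
I=r.inverse_kinematics
def s(n,x):print(n,None if x is None else np.round(x,2))
for z in(450,550,650): s(z,I([p[0],p[1],z],o["ee_rot"]))
for a in(0,np.pi): s("knob",I(w(20,0,300),q(a))); s("knoblow",I(w(20,0,132),q(a))); s("top",I(w(153,0,235),q(a)));s("push",I(w(-120,0,122),q(a)))
for a in(np.pi/2,-np.pi/2): s("tab",I(w(-28,130,150),q(a)))
for z in (450,550,650): s("hi",I(w(20,0,z),q(0))),s("hi",I(w(20,0,z),q(np.pi)))
E
```

```text
450 [-1.12  0.53 -0.21  1.21  0.11  1.42 -0.16]
550 [-1.14  0.53 -0.22  0.92  0.11  1.7  -0.15]
650 [-1.19  0.61 -0.17  0.46  0.11  2.08 -0.12]
knob [ 0.07  0.67  0.87  1.72 -0.59  1.04 -0.96]
knoblow [ 0.19  0.86  0.65  1.89 -0.82  0.68 -0.76]
top [ 0.12  1.02  1.09  1.38 -0.91  1.28 -0.86]
push [ 0.42  0.69  0.22  2.28 -0.68  0.22 -0.86]
knob [ 0.59  0.52 -0.05  1.69  0.03  0.92  1.55]
knoblow [ 0.84  0.79 -0.48  1.85  0.59  0.64  1.02]
top [ 0.68  0.79 -0.27  1.34  0.22  1.03  1.41]
push [ 0.67  0.67 -0.18  2.27  0.51  0.23  1.06]
tab [ 0.32  0.68 -0.03  1.99  0.03  0.47 -0.28]
tab [ 0.74  0.78 -0.73  1.97  0.8   0.72  2.1 ]
hi [ 0.07  0.52  0.88  1.45 -0.4   1.36 -1.15]
hi [ 0.31  0.43  0.4   1.43 -0.17  1.31  1.75]
hi [ 0.11  0.48  0.88  1.19 -0.36  1.63 -1.21]
hi [ 0.19  0.44  0.68  1.19 -0.27  1.61  1.84]
hi [ 0.16  0.55  1.09  0.83 -0.53  1.98 -1.16]
hi [ 0.18  0.52  0.98  0.83 -0.46  1.96  1.93]
```

Run:
```python
from h import *
r.move_j([-1.12,0.2,-0.1,1.4,0.05,1.54,-0.2]);st("A")
r.move_j([0.59,0.2,-0.05,1.4,0.03,1.54,1.55]);st("B")
r.move_pose(w(20,0,300),q(np.pi));st("knob above");print(np.round(r.get_obs()["joints"],2))
r.move_l(w(20,0,133),feed=150);st("low")
import cv2
for n in("top","side"): s=optics.snapshot(n);cv2.imwrite(f"pics/{n}1.png",s["img"])
a=cv2.imread("pics/top1.png")[100:300,120:320];b=cv2.imread("pics/side1.png")[80:280,130:330]
cv2.imwrite("pics/c1.png",cv2.resize(np.hstack([a,b]),None,fx=2,fy=2))
```

```text
A t=1.48 tcp [219.6 404.2 561.6] F [-1.  -0.1 -0.4] op 88.2 gf 0.0
B t=3.97 tcp [ 361.8 -283.7  562.8] F [ 0.2 -0.6 -0.3] op 88.5 gf 0.0
knob above t=5.05 tcp [ 449.8 -332.   301.2] F [ 0.9 -0.   0.3] op 87.9 gf 0.0
[ 0.59  0.52 -0.06  1.69  0.04  0.92  1.54]
low t=6.32 tcp [ 449.7 -332.1  133.9] F [1.  0.1 0.4] op 88.2 gf 0.0
```

View pics/c1.png

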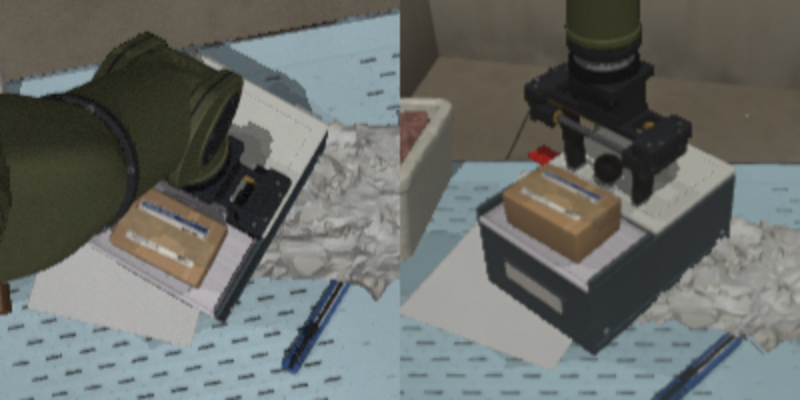

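The side view shows the fingers straddling the ball, which is centred at about (607,167) in the crop. I'll grip it and raise the lid along the arc.

Run:
```python
from h import *
r.move_gripper(30,25);st("grip")
for t in np.linspace(0,1.29,9)[1:]:
    x,z=knob(t); r.move_l(w(x,0,z-18),feed=80); st("%.2f"%t)
o=r.get_obs()
import cv2
cv2.imwrite("pics/side2.png",optics.snapshot("side")["img"][30:280,130:330])
```

```text
grip t=7.32 tcp [ 449.9 -330.5  132.9] F [2.1 4.1 0.4] op 31.8 gf 25.0
0.16 t=7.74 tcp [ 456.5 -334.5  153.6] F [ 2.6  4.  -2.2] op 31.8 gf 25.0
0.32 t=8.17 tcp [ 465.7 -340.1  172.4] F [ 3.   4.5 -1.4] op 32.0 gf 25.0
0.48 t=8.59 tcp [ 477.5 -347.3  189.4] F [ 3.   4.2 -2.6] op 31.9 gf 25.0
0.65 t=9.02 tcp [ 491.3 -355.7  203.8] F [ 3.2  3.8 -3.1] op 32.0 gf 25.0
0.81 t=9.44 tcp [ 506.8 -365.1  215.4] F [ 2.7  4.2 -2.7] op 32.1 gf 25.0
0.97 t=9.87 tcp [ 523.5 -375.3  223.9] F [ 2.   4.5 -1.1] op 31.7 gf 25.0
1.13 t=10.29 tcp [ 542.3 -386.7  229.4] F [ 3.2  4.6 -2.2] op 31.9 gf 25.0
1.29 t=10.72 tcp [ 560.5 -397.8  231.2] F [ 2.2  5.2 -0.2] op 31.9 gf 25.0
```

View pics/side2.png

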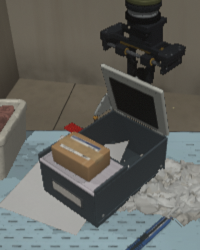

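The lid is up at about 1.29. Next: release it, retreat, and push the parcel.

Run:
```python
from h import *
import cv2
r.move_gripper(88);r.dwell(.6)
x,z=knob(1.29)
r.move_l(w(x,0,320),feed=150);r.dwell(0.3);st("up")
r.move_gripper(60)
r.move_l(w(-122,0,300),feed=300)
s=optics.snapshot("side")["img"][30:280,130:330]
r.move_l(w(-122,0,123),feed=200);st("behind")
cv2.imwrite("pics/s3.png",np.hstack([s,optics.snapshot("side")["img"][30:280,130:330]]))
```

```text
up t=13.34 tcp [ 559.6 -398.6  319.2] F [ 0.9 -0.2 -0.4] op 88.1 gf 0.0
behind t=16.07 tcp [ 328.1 -258.6  123.3] F [ 0.1  0.  -0. ] op 60.0 gf 0.0
```

View pics/s3.png

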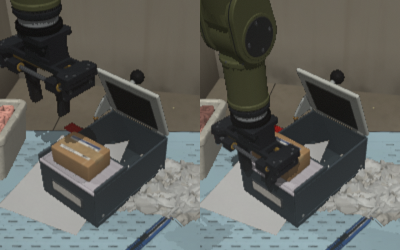

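The lid stays up by itself and the fingers are behind the parcel. Pushing now.

Run:
```python
from h import *
import cv2
r.move_l(w(-60,0,123),feed=80);st("p1")
r.move_l(w(18,0,123),feed=80);st("p2")
r.move_l(w(-28,0,260),feed=200)
r.move_pose(w(-28,130,200),q(np.pi/2) if 0 else q(-np.pi/2));st("over tab");print(np.round(r.get_obs()["joints"],2))
r.move_gripper(88)
a=[optics.snapshot(n)["img"] for n in("top","side")]
cv2.imwrite("pics/c4.png",cv2.resize(np.hstack([a[0][100:300,120:320],a[1][80:280,130:330]]),None,fx=2,fy=2))
```

```text
p1 t=17.04 tcp [ 380.3 -290.1  123. ] F [-0.2 -0.5  0.2] op 60.4 gf 0.0
p2 t=18.17 tcp [ 446.8 -330.4  122.9] F [0.2 0.7 0.1] op 60.0 gf 0.0
over tab t=19.93 tcp [ 474.7 -196.4  199.3] F [-0.2 -0.1  0.6] op 59.8 gf 0.0
[ 0.59  0.63 -0.47  1.93  0.44  0.68  2.45]
```

View pics/c4.png

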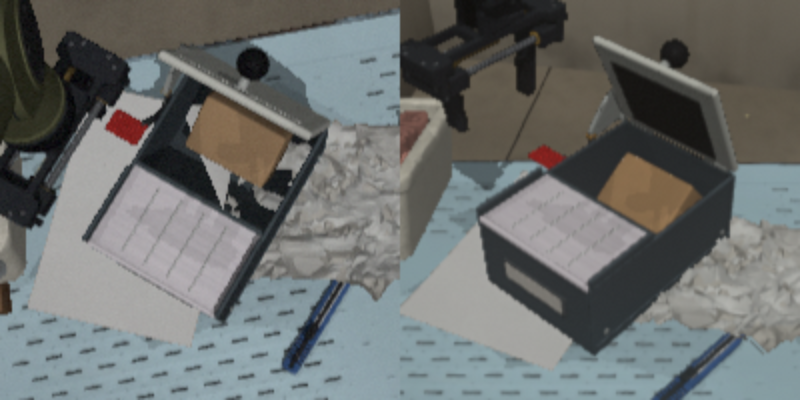

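The parcel is inside the bin, leaning below the rim, under the open lid. I'll press the tab with closed fingers and the gripper turned 30° so it clears both the lid and the tub.

Run:
```python
from h import *
import cv2
a=q(2*np.pi/3)
r.move_gripper(0,20)
r.move_l(w(-28,130,240),feed=200)
r.move_pose(w(25,126,240),a);st("over");print(np.round(r.get_obs()["joints"],2))
r.move_l(w(25,126,108),feed=200);st("near")
for z in range(102,76,-2):
    r.move_l(w(25-max(0,100-z)*.15,126,z),feed=40);o=r.get_obs();f=o["ft_force"][2];print(z,round(f,1),end="; ")
    if f>8: break
    if z<=86: break
st("pressed")
r.dwell(.25)
s=[optics.snapshot("side")["img"][30:280,130:330]]
cv2.imwrite("pics/s5.png",cv2.resize(s[0],None,fx=2,fy=2))
```

```text
over t=23.98 tcp [ 518.2 -226.4  239.6] F [-0.9 -0.  -0.4] op 0.4 gf 0.0
[ 0.17  0.62  0.26  1.76 -0.22  0.79  0.52]
near t=24.78 tcp [ 519.2 -227.   108.8] F [ 0.1 -0.6  0.9] op 0.7 gf 0.0
102 0.4; 100 1.0; 98 1.4; 96 1.6; 94 1.1; 92 1.7; 90 0.3; 88 1.0; 86 1.5; pressed t=27.08 tcp [ 516.7 -225.4   85.9] F [-1.9  1.   1.5] op 0.6 gf 1.0
```

View pics/s5.png

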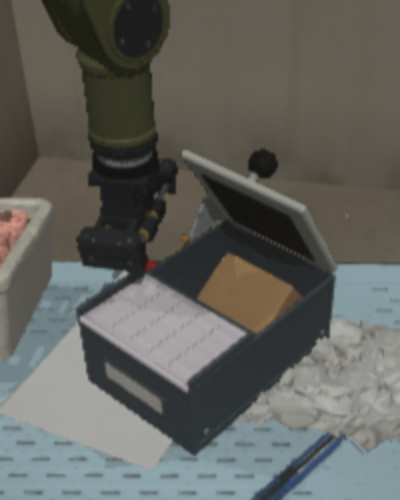

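The lid is sinking, with the knob at side pixel (261,111). I'll work out its angle from that before letting go of the tab.

Run:
```python
from h import *
import fit
for t in np.arange(.6,1.25,.1):
    x,z=knob(t);print(round(t,2),fit.proj("side",np.array([w(x,0,z)])).round(0))
```

```text
[ 432.00419578 -321.42114396   -0.5439893 ] -31.168290971272032 
 [[0.3, 0.7], [-1.4, -1.5], [1.0, 0.4], [0.9, -2.8], [-3.0, -0.1], [-1.4, 0.0], [-0.8, -0.2], [-0.5, 0.8], [1.3, -1.0], [1.2, 0.2], [0.7, 1.2], [-2.0, 0.1], [0.6, 1.0]]
[ 388.11306449 -294.29724329   -0.49366039] -28.284656888654332 
 [[-1.5, -2.2], [1.4, 0.0], [-0.1, 0.6], [-1.8, 1.0], [1.7, -2.8], [1.5, -0.2], [0.3, 0.9], [-1.9, 0.0]]
parcel in box -51.593553489871844 0.49257709351694245 2.883634082617702
0.6 [[246. 132.]]
0.7 [[249. 127.]]
0.8 [[252. 122.]]
0.9 [[256. 118.]]
1.0 [[259. 114.]]
1.1 [[263. 110.]]
1.2 [[267. 107.]]
```

Run:
```python
from h import *
import cv2
r.dwell(.35)
s=optics.snapshot("side")["img"][30:280,130:330]
r.move_l(w(-30,126,170),feed=250);st("away")
r.dwell(2.0)
r.move_l(w(-90,90,300),feed=250)
b=[optics.snapshot(n)["img"] for n in("side","top")]
cv2.imwrite("pics/s6.png",np.hstack([s,b[0][30:280,130:330],b[1][60:310,120:320]]));st("end")
```

```text
away t=28.33 tcp [ 472.7 -198.4  170. ] F [-0.5 -0.3  0.4] op 0.6 gf 0.0
end t=31.18 tcp [ 401.7 -197.3  298.7] F [ 0.9 -0.2 -0.3] op 0.5 gf 0.0
```

View pics/s6.png

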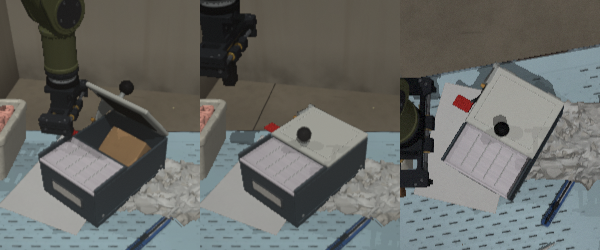

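The lid is down: the knob is back at side pixel (233,165), against (234,164) at the start. The bystanders haven't moved.

Run:
```python
from h import *
r.dwell(2.0);st();print(workorder.finish_job())
```

```text
t=33.17 tcp [ 401.6 -197.8  300. ] F [ 1.2 -0.4  0.2] op 0.4 gf 0.0
the job is handed in; nothing more can be done
None
```

I handed the job in at about 33 s (limit 51 s): the parcel is in the box, the lid is down with its knob back at its starting position, and the loose things look untouched in the last pictures, but no verdict came back.

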